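# Release a locked microcentrifuge lid with the emergency rod

## Robot

A 7-joint arm with a two-finger parallel gripper is mounted at the origin on the work surface. World frame = base frame: x ahead of the robot, y to its left, z up, the work surface at z = 0. Lengths are in m, angles in degrees, forces in N, time in s.
With the tool pointing down it reaches from about 0.425 to 0.875 m from the base axis. Payload 4.7 kg.
Tool frame: the origin (TCP) lies midway between the tips of the shut fingers; the grasp point (between the pads) lies 19 mm behind it (env.grip_depth is the distance from the TCP to the grasp point, in m); z points along the fingers, y is the line along which they close (so a half turn about z gives the same grasp; the last joint's range is limited). The gripper opens to 87 mm and grips with 3 to 60 N. Pads are 19 mm wide; open, the fingers measure 117 mm over their backs; the gripper's body (75 mm by 190 mm) begins 51 mm behind the grasp point.
Start: joints at [68.761, 18.392, -4.016, 83.108, 1.295, 78.541, -3.26], TCP at [0.244, -0.602, 0.223] pointing down, gripper open.
Joint ranges: [-163.93, 163.93], [-17.29, 119.83], [-79.2, 71.16], [3.27, 140.29], [-89.18, 269.18], [5.43, 117.66], [-154.24, 154.24]. Speed limits (degrees/s): [147.25, 147.25, 180, 180, 180, 180, 180].

## Interface

Orientations are given as [roll, pitch, yaw] about the fixed x, y, z axes, in that order (R = Rz(yaw) Ry(pitch) Rx(roll)).
In Python, from cell import get_obs, optics, env, nets gives the robot as it stands.
- The arm moves only by the shell command python3 -m creep 'ROWS' [FORCE]. ROWS is JSON, a list of rows, each an object of numbers: "wx", "wy", "wz": the turn, a rotation vector about the tool's x, y, z in degrees; "tx", "ty", "tz": the shift along the tool's x, y, z in mm; "gripper": the opening, from -1 (shut) to 1 (fully open). A call has 1 to 5 rows; each row is the pose to reach, as a shift and turn from the pose commanded when the call began, along the tool's axes at that moment; what a row does not reach only later rows make up. A row lasts 1/12 s, in which the tool goes at most 41.7 mm and 7.16 degrees, less where a joint would pass 70% of its speed; a pose out of reach is approached as far as the arm can. A call with a gripper value outside its range is refused whole. The fingers move at their own pace and stop on an object; FORCE is the grip in N (left out, the last holds). Time passes only in rows, so rows that repeat a pose let the fingers close. It gives the time, the measured TCP pose, the force, the opening and the grip force at its end, in the units of the state.
- get_obs(): the state, without advancing time (a new reading comes with each control period).
- optics.read_camera(name): name is "scene" or "top" or "wrist"; returns (picture, depth): 400x640x3 uint8, red, green, blue; 400x640 float32, m along the optical axis (not along the pixel's ray), 0 where there is no reading.
- optics.camera_info(name): a dict with "fovy" (degrees; the focal length in pixels is half the picture's height over the tangent of half this angle, whatever the lens; pixels are square), "cx", "cy" (the principal point, pixels), "k1" (the pictures are not rectified: a ray, as slopes to the right and down, at radius r is drawn at 1 + k1 r^2 times it, then the intrinsics apply), "R" (3x3) and "t" (3): a world point X has camera coordinates R X + t; the wrist camera has in their place "tool_from_camera" (4x4, takes a point from camera to tool coordinates, whose origin is the TCP and whose axes are the flange's). Camera axes: x right, y down, z forward; pixel columns grow to the right and rows downward; lengths in m; the calibration is good to about 2 mm. A picture is of the moment at which its call begins: read the wrist's pose just before it. camera_info takes no time and is no camera call.
- env.sign_off(): hands the job in; it is judged then, once.
Trained networks look in the newest picture that a camera, given by its name, has taken for a name from the list of things; names that differ only in an ending like _2 or _b are one class to them, and where a whole thing is asked for, a point or a joint stands for the part that bears it (a point fixed in the world has none). Each returns a list of dicts, best first, with "confidence" (0 to 1); they miss things now and then, are a little off and sometimes report something else, mostly with a low value. They report only what shows in the picture. A call takes as long as a camera call.
- nets.look_for(query, camera): "point" ([x, y, z] in m, in world coordinates, good to about 4 mm: the middle of the surface that is visible of it).
- nets.place_of(query, camera): "point" ([x, y, z] in m, in world coordinates, good to about 4 mm: a listed point, or the origin of a listed thing).
The state is a dict: "time_s": time; "qpos": joint angles; "joint_velocities": joint speeds; "effort": joint torques, N m; "tool_pos": TCP position; "tool_rot": TCP orientation; "force": force on the tool from outside, world axes, zero at the start; "wrist_torque": the same for the moment, N m; "grip_width": finger opening in m; "grasp_force": force on a finger pad.
Only numpy, scipy, OpenCV 4.12 (cv2) and the standard library are available. Lean on these libraries where they do the work, as an engineer would, in place of code of your own. Each camera call takes 0.05 s, during which the arm holds its last target. There are 200 camera calls.

## Task

The power has failed and the microcentrifuge's lid is locked. Draw the emergency release rod out from under the bench riser, push its steel end through the upright slot in the side of the machine until the hidden latch tab gives and the lid springs ajar, then swing the lid wide open and leave it standing open, with the rod lying flat on the bench again. Leave the other things where they are.

Things in the scene. Friction and masses are not known exactly. Their poses are not given: they have to be found in the camera images.
- centrifuge: white microcentrifuge, fixed: housing 240 mm deep (its x), 226 wide (y), 105 tall, grey lid above to 124 mm. Origin on the bench under its centre; -x is the front (sloping black control panel, towards the robot), -y the side with the release slot, z up. Vent louvres in the rear half of that side are shallow lines, not openings
- slot_mouth (a point): centre of the release slot's outer mouth, 55 mm above the bench, 35 mm behind the housing's front; axes as the centrifuge's: the rod goes in level along +y. Upright opening 13 mm wide (x), 20 tall (z) in the 4 mm wall, in a grey bezel 33 x 40 mm, 6 mm proud, flared at 45 deg to 25 x 32 mm at this outer plane. Behind it a channel 26 x 30 mm leads to the tab
- tab_face (a point): centre of the outer face of the black latch tab hidden inside, 24 mm wide (x), 28 mm tall (z), 66 mm straight in (+y) from slot_mouth; axes as the centrifuge's; it moves with the tab
- latch (a joint): travel of the tab inwards (centrifuge's +y), 0 at rest, 0.009 m at its stop; spring 3.5 N at 0 to 6.7 N at the stop, plus about 1 N of catch friction. The catch lets the lid go about 0.005 m in, that is with the rod's tip 71 mm inside the mouth (75 mm at the stop). When the rod is withdrawn the tab springs back and the lid stays ajar
- lid (a joint): angle of the lid about its rear hinge, rad: 0 shut and locked, 1.4 (80 deg) at its stop. Once freed, a spring plunger lifts it to about 0.14 and it waits there; from there the hinge is stiff (about 3 N upward at the lip moves it) and it stays where it is left
- lid_lip (a point): grip point of the lid's front lip, a tongue 26 mm wide (y), 10 thick (z), standing 38 mm forward of the lid's front edge; the point is 12 mm from its end, 26 mm from the lid's edge, 116 mm above the bench when shut. Axes: -x out along the tongue, y along the hinge, z out of the lid's top; turns with the lid. 30 mm or more is free below it
- lid_hinge (a point): point above the middle of the lid's hinge axis, level with lid_lip when shut and 221 mm behind it, axes as lid_lip's. The axis, along y, lies 8 mm below this point (108 mm above the bench); a positive angle raises the lip
- rod: emergency release rod, loose, 80 g: black handle 80 mm long (x), 18 wide (y), 16 tall (z), bare round-ended dark steel shaft 8 mm thick, 110 mm long, out of its +x end. Origin under the handle's middle; shaft axis 8 mm above the bench as it lies flat. At the start the handle is under the riser's deck, 70 to 90 mm of shaft sticks out past the deck's open edge: too little to reach the tab with
- rod_tip (a point): round end of the rod's shaft, on its axis, 150 mm from the handle's middle; axes as the rod's
- rod_butt (a point): other end of the rod, the end of the handle, 40 mm from the handle's middle, 8 mm above the bench when flat
- riser: low white bench riser, fixed: deck 340 mm (its x) by 150 mm (y), top 55 mm and underside 50 mm above the bench, 5 mm end panels. Origin on the bench under its centre; open front edge at its y = +75 mm, facing the middle of the bench; the bottles on it stand 45 mm or more back from that edge
- tube_rack: pink plastic tube rack 94 x 197 x 45 mm with small capped tubes (67 mm tall in all), loose; origin under its centre
- tip_box: white pipette-tip box on four feet with a red tip tray, 85 x 122 x 71 mm, loose; origin under its centre
- freezer_box: square white box with a blue lid, 112 x 112 x 56 mm, loose; origin under its centre
- pipette: white hand pipette lying flat, about 245 mm long, 32 wide and 37 tall, nozzle to its +x, loose; origin on the bench under its middle
- bottle_a: square white medium bottle 70 x 70 x 145 mm, standing loose on the riser's deck at the back; origin under its centre
- bottle_b: as bottle_a: the second bottle on the riser

How it is judged (in metres and radians):
On the way, in this order (a step that is already met when the one before it is completed fails the run):
1. the latch tab is pressed in past its release point with the rod (value of joint latch above 0.0045 m and contact force between rod and latch above 1 N), for 0.05 s.
2. the lid is swung wide open (value of joint lid above 1 rad), for 0.2 s.
At the end, for the whole second after the job is handed in: the lid stands open by at least 1.0 rad (57 deg) and still; the rod lies flat and at rest on the bench (both its ends' centres lower than 20 mm) (value of joint lid above 1 rad and height (world z) of each of rod_tip, rod_butt below 0.02 m and linear speed of rod below 0.02 m/s and velocity of joint lid below 0.05 rad/s); the robot touches nothing.
It fails at once if a bystander (tube_rack, tip_box, freezer_box, pipette, bottle_a, bottle_b) is moved more than 30 mm (distance of any of tube_rack, tip_box, freezer_box, pipette, bottle_a, bottle_b from where it was at the start of the episode above 0.03 m).
It also fails if it takes over 72 s, if anything falls off the work surface, if the arm or the gripper's body presses on something with over 40 N, if the wrist force passes 120 N, or if a joint passes its speed limit or range.

## Working session

There is one attempt and no reset: what is moved stays moved. The work goes in short steps, Python scripts to look and compute and a shell command to move; the robot and the scene stay as the last step left them, time stands still between calls to the robot, and variables do not carry over. Pictures are saved under pics/ and viewed, at most 10 in all, crops included, and the job is handed in when it is done.

```bash
ls; mkdir -p pics; python3 - <<'E'
from cell import get_obs, optics, env, nets
import cv2
for c in ("scene","top"):
    im,d=optics.read_camera(c); cv2.imwrite(f"pics/{c}0.png",im[:,:,::-1])
    for q in ("slot_mouth","lid_lip","lid_hinge","rod","rod_tip","rod_butt","centrifuge","riser","tip_box","tube_rack","freezer_box","pipette","bottle_a"):
        print(c,q,[([round(float(v),3) for v in r["point"]],round(r["confidence"],2)) for r in nets.place_of(q,c)[:2]])
o=get_obs(); print(o["time_s"],o["tool_pos"],o["tool_rot"],env.grip_depth)
E
```

```text
pics
scene slot_mouth [([0.506, 0.06, 0.057], 0.89)]
scene lid_lip [([0.446, 0.178, 0.114], 0.55)]
scene lid_hinge [([0.661, 0.22, 0.118], 0.98)]
scene rod []
scene rod_tip [([0.47, -0.154, 0.005], 0.46)]
scene rod_butt []
scene centrifuge [([0.566, 0.196, -0.001], 0.91), ([0.463, -0.324, 0.054], 0.23)]
scene riser [([0.563, -0.289, -0.003], 0.73)]
scene tip_box [([0.358, -0.18, -0.004], 0.8)]
scene tube_rack [([0.755, -0.04, 0.004], 0.63), ([0.507, 0.066, 0.056], 0.46)]
scene freezer_box [([0.459, 0.473, 0.001], 0.71)]
scene pipette [([0.369, 0.062, 0.002], 0.87)]
scene bottle_a [([0.654, -0.293, 0.052], 0.7), ([0.464, -0.325, 0.055], 0.67)]
top slot_mouth [([0.502, 0.065, 0.056], 0.83), ([0.449, 0.174, 0.117], 0.36)]
top lid_lip [([0.448, 0.176, 0.116], 0.87)]
top lid_hinge [([0.664, 0.218, 0.122], 0.95)]
top rod []
top rod_tip [([0.473, -0.151, 0.008], 0.67)]
top rod_butt []
top centrifuge [([0.56, 0.199, -0.0], 0.64)]
top riser [([0.56, -0.285, -0.001], 0.55), ([0.455, 0.471, 0.001], 0.3)]
top tip_box [([0.357, -0.18, -0.001], 0.93)]
top tube_rack [([0.759, -0.044, -0.004], 0.66)]
top freezer_box []
top pipette []
top bottle_a [([0.465, -0.326, 0.057], 0.71), ([0.66, -0.292, 0.055], 0.62)]
1.4 [ 0.24399772 -0.6024969   0.22257987] [1.79995681e+02 1.72525791e-03 2.20513696e+01] 0.0187
```

View pics/top0.png

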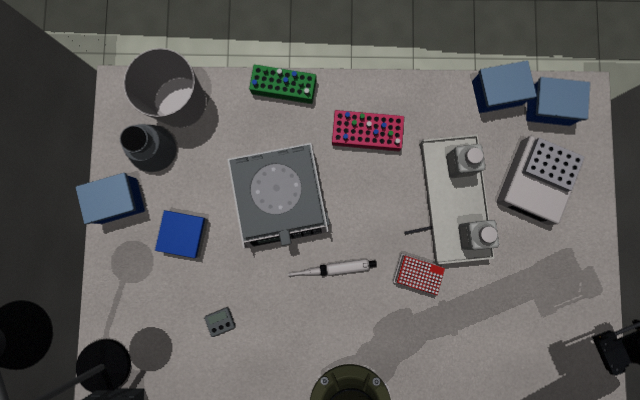

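View pics/scene0.png

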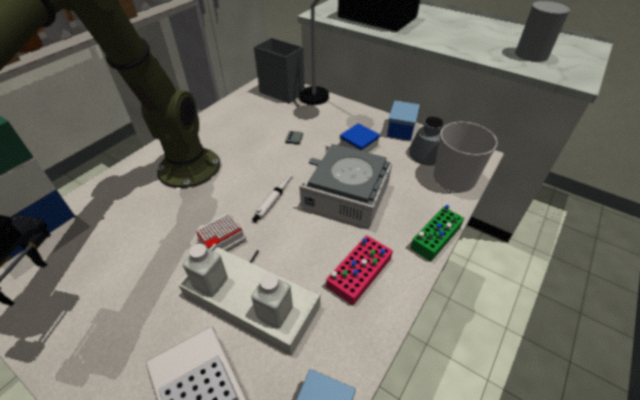

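The top view shows +x up and +y left. The rod shaft sticks out of the riser at (405,233)–(430,228), the lid lip is at (285,238), and the tip box at (420,275) is close to the shaft. The scene view agrees, with the slot bezel at (308,202).

```bash
cat > h.py <<'E'
import numpy as np, cv2, sys
from scipy.spatial.transform import Rotation as R
from cell import get_obs, optics, env, nets
def Rot(rpy): return R.from_euler('xyz',rpy,degrees=True)
def unproj(cam,uv,d,pose=None):
    """pixels (N,2), depths (N) -> world"""
    i=optics.camera_info(cam); f=200/np.tan(np.radians(i["fovy"])/2)
    K=np.array([[f,0,i["cx"]],[0,f,i["cy"]],[0,0,1.]])
    s=cv2.undistortPoints(np.float64(uv).reshape(-1,1,2),K,np.array([i["k1"],0,0,0.]))[:,0]
    P=np.c_[s,np.ones(len(s))]*np.reshape(d,(-1,1))
    if cam=="wrist":
        T=np.array(i["tool_from_camera"]); P=P@T[:3,:3].T+T[:3,3]
        return Rot(pose[1]).apply(P)+pose[0]
    return (P-np.array(i["t"]))@np.array(i["R"])
def go(pos,rpy):
    """shift (mm) and rotvec (deg) in tool axes from the measured pose"""
    o=get_obs(); A=Rot(o["tool_rot"])
    t=A.inv().apply(np.array(pos)-o["tool_pos"])*1000; w=(A.inv()*Rot(rpy)).as_rotvec(degrees=True)
    n=max(np.linalg.norm(t)/41.7,np.linalg.norm(w)/7.16)
    print("t",t.round(1),"w",w.round(1),"rows %.1f"%n)
E
python3 - <<'E'
from h import *
im,d=optics.read_camera("top"); g=im.max(2)
v,u=np.mgrid[220:242,400:440]; uv=np.c_[u.ravel(),v.ravel()]
P=unproj("top",uv,d[220:242,400:440].ravel()); m=(P[:,2]<.025)&(g[220:242,400:440].ravel()<90)&(P[:,2]>-.02)
Q=P[m]; c=Q.mean(0); print(len(Q),c)
for y in np.unique(uv[m][:,0]):
    q=Q[uv[m][:,0]==y]; print(y,q.mean(0).round(4),len(q))
e=np.linalg.svd((Q-c)[:,:2])[2][0]; print("dir",e,np.degrees(np.arctan2(e[1],e[0])))
# riser edge
for vv in (180,205,228,250):
    r=slice(415,445); PP=unproj("top",np.c_[np.arange(415,445),np.full(30,vv)],d[vv,r]); k=PP[:,2]>.045; print("deck edge",PP[k][0].round(3))
E
```

```text
145 [ 0.47954825 -0.1977129   0.00744005]
404 [ 0.4725 -0.1471  0.008 ] 2
405 [ 0.4725 -0.1499  0.0084] 4
406 [ 0.4725 -0.1523  0.0109] 4
407 [ 0.4726 -0.1553  0.0094] 4
408 [ 0.4739 -0.1576  0.0125] 3
409 [ 0.4739 -0.16    0.0148] 3
410 [ 0.4755 -0.1637  0.0096] 4
411 [ 0.4756 -0.1671  0.0059] 4
412 [ 0.4756 -0.1693  0.0094] 4
413 [ 0.477  -0.172   0.0101] 3
414 [ 0.477  -0.1745  0.012 ] 3
415 [ 0.4784 -0.1774  0.0113] 4
416 [ 0.4785 -0.1805  0.0096] 4
417 [ 0.4786 -0.1835  0.0087] 4
418 [ 0.4786 -0.1864  0.0082] 4
419 [ 0.4815 -0.1892  0.0082] 4
420 [ 0.482  -0.192   0.0084] 3
421 [ 0.4815 -0.1945  0.0099] 4
422 [ 0.4829 -0.1969  0.012 ] 3
423 [ 0.4829 -0.1997  0.0121] 3
424 [ 0.4844 -0.203   0.0098] 4
425 [ 0.4845 -0.2057  0.01  ] 4
426 [ 0.4845 -0.2085  0.0101] 4
427 [ 0.4859 -0.211   0.0117] 3
428 [ 0.4859 -0.2138  0.012 ] 3
429 [ 0.4875 -0.2172  0.0088] 4
430 [ 0.4961 -0.221   0.0047] 10
431 [ 0.4892 -0.2241  0.003 ] 15
432 [ 0.4751 -0.2268  0.0026] 17
433 [ 0.4612 -0.2297  0.0018] 9
434 [ 0.45   -0.2327  0.0005] 1
dir [-0.09932627  0.99505492] 95.7003753083797
deck edge [ 0.615 -0.203  0.058]
deck edge [ 0.547 -0.21   0.059]
deck edge [ 0.485 -0.218  0.057]
deck edge [ 0.425 -0.227  0.052]
```

```bash
python3 - <<'E'
from h import *
go([.478,-.178,.16],[186,0,102])
print(np.round(optics.camera_info("wrist")["tool_from_camera"],3))
E
```

```text
t [ 376.3 -305.6   62.6] w [  5.   -4.2 -79.9] rows 11.7
[[-0.    -0.967 -0.255  0.069]
 [ 1.    -0.    -0.001 -0.001]
 [ 0.001 -0.255  0.967 -0.162]
 [ 0.     0.     0.     1.   ]]
```

```bash
python3 -m creep '[{"tx":30,"ty":-25,"tz":-10,"wz":-7,"gripper":-0.3},{"tx":60,"ty":-50,"tz":-15,"wz":-14,"gripper":-0.3},{"tx":92,"ty":-75,"tz":-20,"wz":-21,"gripper":-0.3},{"tx":124,"ty":-100,"tz":-25,"wz":-28,"gripper":-0.3},{"tx":155,"ty":-125,"tz":-25,"wz":-35,"gripper":-0.3}]'; python3 - <<'E'
from h import *
go([.478,-.178,.16],[186,0,102]); print(get_obs()["grip_width"])
E
```

```text
t [ 376.3 -305.6   62.6] w [  5.   -4.2 -79.9] rows 11.7
0.08689411201900532validation failed for argument at $[0]...
```

```bash
python3 -m creep '[{"wx":0,"wy":0,"wz":-7,"tx":30,"ty":-25,"tz":-10,"gripper":-0.3},{"wx":0,"wy":0,"wz":-14,"tx":60,"ty":-50,"tz":-15,"gripper":-0.3},{"wx":0,"wy":0,"wz":-21,"tx":92,"ty":-75,"tz":-20,"gripper":-0.3},{"wx":0,"wy":0,"wz":-28,"tx":124,"ty":-100,"tz":-25,"gripper":-0.3},{"wx":0,"wy":0,"wz":-35,"tx":155,"ty":-125,"tz":-25,"gripper":-0.3}]'; python3 - <<'E'
from h import *
go([.478,-.178,.16],[186,0,102]); print(get_obs()["grip_width"])
E
```

```text
time_s: 1.87
tool_pos: [0.3419, -0.4271, 0.2489]
tool_rot: [179.9, 0.1, 57.4]
force: [1.4, -0.7, 0.0]
grip_width: 0.0614
grasp_force: 0.0
t [283.2 -19.8  88.6] w [  5.8  -2.2 -44.6] rows 7.1
0.061441686346364405
```

```bash
python3 -m creep '[{"wx":1,"wy":0,"wz":-7,"tx":41,"ty":-3,"tz":0,"gripper":-0.3},{"wx":2,"wy":-1,"wz":-13.5,"tx":82,"ty":-6,"tz":0,"gripper":-0.3},{"wx":3,"wy":-1,"wz":-20,"tx":123,"ty":-9,"tz":5,"gripper":-0.3},{"wx":4,"wy":-2,"wz":-26.5,"tx":164,"ty":-12,"tz":10,"gripper":-0.3},{"wx":5,"wy":-2,"wz":-33,"tx":204,"ty":-15,"tz":20,"gripper":-0.3}]'; python3 - <<'E'
from h import *
go([.478,-.178,.16],[186,0,102]); print(get_obs()["grip_width"])
E
```

```text
time_s: 2.28
tool_pos: [0.4406, -0.247, 0.2288]
tool_rot: [-174.8, 0.6, 90.5]
force: [2.5, 0.0, 0.1]
grip_width: 0.0328
grasp_force: 0.0
t [69.4 43.9 64.3] w [  0.7  -0.5 -11.5] rows 2.5
0.03282960178350737
```

```bash
python3 -m creep '[{"wx":0,"wy":0,"wz":-4,"tx":25,"ty":15,"tz":20,"gripper":-0.3},{"wx":0,"wy":0,"wz":-8,"tx":50,"ty":31,"tz":42,"gripper":-0.3},{"wx":1,"wy":-0.5,"wz":-11.5,"tx":69,"ty":44,"tz":64,"gripper":-0.3},{"wx":1,"wy":-0.5,"wz":-11.5,"tx":69,"ty":44,"tz":64,"gripper":-0.3},{"wx":1,"wy":-0.5,"wz":-11.5,"tx":69,"ty":44,"tz":64,"gripper":-0.3}]'; python3 - <<'E'
from h import *
o=get_obs(); pose=(o["tool_pos"],o["tool_rot"])
im,d=optics.read_camera("wrist"); cv2.imwrite("pics/w1.png",im[:,:,::-1]); np.savez("w1",im=im,d=d,p=pose[0],r=pose[1])
for q in ("rod_tip","rod"): print(q,[(np.round(r["point"],4),r["confidence"]) for r in nets.place_of(q,"wrist")[:2]])
v,u=np.mgrid[0:400:2,0:640:2]; uv=np.c_[u.ravel(),v.ravel()]; dd=d[::2,::2].ravel(); P=unproj("wrist",uv,dd,pose); g=im[::2,::2].max(2).ravel()
m=(P[:,2]<.03)&(P[:,2]>.005)&(g<90)&(dd>0)&(abs(P[:,0]-.478)<.05)&(P[:,1]>-.22)&(P[:,1]<-.13)
Q=P[m]
for y in np.arange(-.215,-.13,.006):
    q=Q[abs(Q[:,1]-y)<.003]
    if len(q): print(round(y,3),np.median(q,0).round(4),q[:,2].max().round(4),len(q))
E
```

```text
time_s: 2.7
tool_pos: [0.4767, -0.1788, 0.158]
tool_rot: [-173.6, -0.3, 101.8]
force: [1.0, -1.0, -0.2]
grip_width: 0.0302
grasp_force: 0.0
rod_tip [(array([ 0.4707, -0.1495,  0.0074]), 0.82)]
rod []
-0.215 [ 0.4838 -0.2157  0.0102] 0.0126 9
-0.209 [ 0.4834 -0.2097  0.0103] 0.0121 12
-0.203 [ 0.4819 -0.2032  0.0102] 0.012 12
-0.197 [ 0.481  -0.1969  0.0103] 0.0113 11
-0.191 [ 0.4791 -0.1907  0.0105] 0.0131 12
-0.185 [ 0.4771 -0.1844  0.0114] 0.0124 9
-0.179 [ 0.4773 -0.1796  0.0109] 0.0121 11
-0.173 [ 0.4754 -0.1734  0.0106] 0.0119 12
-0.167 [ 0.474  -0.1675  0.0103] 0.0123 12
-0.161 [ 0.4727 -0.1614  0.01  ] 0.0115 12
-0.155 [ 0.4703 -0.1554  0.011 ] 0.0112 9
-0.149 [ 0.4692 -0.1502  0.0113] 0.0118 6
```

View pics/w1.png

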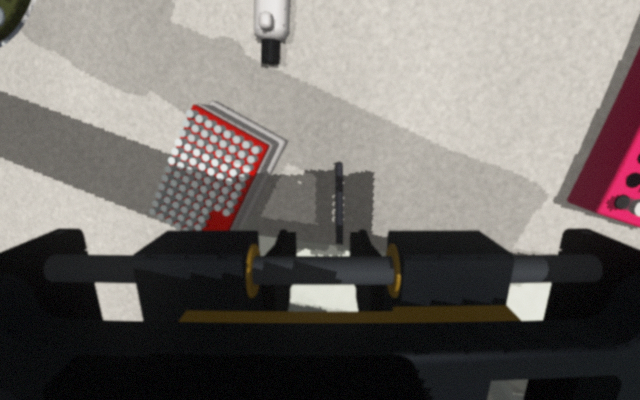

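The wrist view shows the shaft at (338,165)–(340,240), centred between the fingers, with the tip box left of it. I'll descend along world z.

```bash
python3 - <<'E'
from h import *
go([.476,-.174,.005],[186,0,102.4])
E
```

```text
t [  8.2  17.6 154.2] w [-0.3 -0.2 -1. ] rows 3.7
```

```bash
python3 -m creep '[{"wx":0,"wy":0,"wz":-1,"tx":4,"ty":4,"tz":38,"gripper":-0.3},{"wx":0,"wy":0,"wz":-1,"tx":8,"ty":9,"tz":76,"gripper":-0.3},{"wx":0,"wy":0,"wz":-1,"tx":8,"ty":13,"tz":110,"gripper":-0.3},{"wx":0,"wy":0,"wz":-1,"tx":8,"ty":16,"tz":140,"gripper":-0.3},{"wx":0,"wy":0,"wz":-1,"tx":8,"ty":17.5,"tz":154,"gripper":-0.3}]' && python3 -m creep '[{"wx":0,"wy":0,"wz":0,"tx":0,"ty":0,"tz":0,"gripper":-1},{"wx":0,"wy":0,"wz":0,"tx":0,"ty":0,"tz":0,"gripper":-1},{"wx":0,"wy":0,"wz":0,"tx":0,"ty":0,"tz":0,"gripper":-1},{"wx":0,"wy":0,"wz":0,"tx":0,"ty":0,"tz":0,"gripper":-1}]' 25
```

```text
time_s: 3.27
tool_pos: [0.4732, -0.1737, 0.002]
tool_rot: [-173.5, -0.3, 102.4]
force: [-11.4, 5.0, 123.3]
grip_width: 0.0302
grasp_force: 74.1
time_s: 3.6
tool_pos: [0.476, -0.1736, 0.005]
tool_rot: [-173.8, -0.2, 102.5]
force: [-0.4, 0.5, 1.1]
grip_width: 0.0116
grasp_force: 0.0
```

The descent overshot and the fingertips touched the bench at about 123 N. I'll approach surfaces more slowly from now on. The grip isn't closed yet.

```bash
python3 -m creep '[{"wx":0,"wy":0,"wz":0,"tx":0,"ty":0,"tz":0,"gripper":-1},{"wx":0,"wy":0,"wz":0,"tx":0,"ty":0,"tz":0,"gripper":-1},{"wx":0,"wy":0,"wz":0,"tx":0,"ty":0,"tz":0,"gripper":-1}]' 25
```

```text
time_s: 3.85
tool_pos: [0.4757, -0.1729, 0.0046]
tool_rot: [-173.7, -0.2, 102.6]
force: [-0.6, -1.2, 0.1]
grip_width: 0.007
grasp_force: 25.0
```

```bash
python3 -m creep '[{"wx":0,"wy":0,"wz":0,"tx":12,"ty":0,"tz":0,"gripper":-1},{"wx":0,"wy":0,"wz":0,"tx":36,"ty":0,"tz":0,"gripper":-1},{"wx":0,"wy":0,"wz":0,"tx":62,"ty":0,"tz":0,"gripper":-1},{"wx":0,"wy":0,"wz":0,"tx":86,"ty":0,"tz":0,"gripper":-1},{"wx":0,"wy":0,"wz":0,"tx":100,"ty":0,"tz":0,"gripper":-1}]' 40 && python3 -m creep '[{"wx":0,"wy":0,"wz":0,"tx":15,"ty":0,"tz":0,"gripper":-1},{"wx":0,"wy":0,"wz":0,"tx":35,"ty":5,"tz":-0.5,"gripper":-1},{"wx":0,"wy":0,"wz":0,"tx":55,"ty":20,"tz":-2,"gripper":-1},{"wx":0,"wy":0,"wz":0,"tx":70,"ty":40,"tz":-4,"gripper":-1},{"wx":0,"wy":0,"wz":0,"tx":75,"ty":50,"tz":-5,"gripper":-1}]'; python3 - <<'E'
from h import *
im,d=optics.read_camera("top"); cv2.imwrite("pics/top1.png",cv2.resize(im[120:300,220:500,::-1],None,fx=2.5,fy=2.5))
for q in ("rod","rod_tip","rod_butt"): print(q,[(np.round(r["point"],4),r["confidence"]) for r in nets.place_of(q,"top")[:2]])
E
```

```text
time_s: 4.27
tool_pos: [0.4528, -0.0711, 0.0047]
tool_rot: [-173.7, -0.3, 102.8]
force: [0.4, -0.1, 0.1]
grip_width: 0.0068
grasp_force: 40.0
time_s: 4.68
tool_pos: [0.4874, 0.0131, 0.0049]
tool_rot: [-173.8, -0.4, 102.8]
force: [-0.7, -1.0, 1.1]
grip_width: 0.0065
grasp_force: 40.0
rod [(array([ 0.5135, -0.1081, -0.001 ]), 0.57)]
rod_tip []
rod_butt [(array([ 0.5228, -0.1474,  0.0093]), 0.46)]
```

View pics/top1.png

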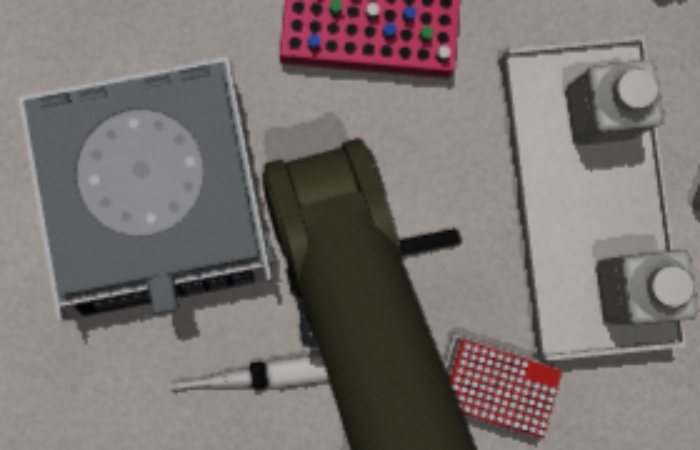

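Handle is clear of the riser, running from (400,245) to (460,237) in the crop, which is about (0.51,-0.11) in the world. I'll release, lift and go over the handle.

```bash
python3 -m creep '[{"wx":0,"wy":0,"wz":0,"tx":0,"ty":0,"tz":-1,"gripper":-0.5},{"wx":0,"wy":0,"wz":0,"tx":0,"ty":0,"tz":-1,"gripper":-0.5},{"wx":0,"wy":0,"wz":0,"tx":0,"ty":0,"tz":-1,"gripper":-0.5},{"wx":0,"wy":0,"wz":0,"tx":0,"ty":0,"tz":-20,"gripper":-0.4},{"wx":0,"wy":0,"wz":0,"tx":0,"ty":0,"tz":-60,"gripper":-0.3}]' && python3 -m creep '[{"wx":-2,"wy":0,"wz":0,"tx":-30,"ty":0,"tz":-25,"gripper":-0.2},{"wx":-4,"wy":0,"wz":0,"tx":-65,"ty":0,"tz":-40,"gripper":-0.2},{"wx":-6,"wy":0,"wz":0,"tx":-105,"ty":0,"tz":-45,"gripper":-0.2},{"wx":-6,"wy":0,"wz":0,"tx":-124,"ty":0,"tz":-45,"gripper":-0.2},{"wx":-6,"wy":0,"wz":0,"tx":-124,"ty":0,"tz":-45,"gripper":-0.2}]'; python3 - <<'E'
from h import *
o=get_obs(); pose=(o["tool_pos"],o["tool_rot"])
im,d=optics.read_camera("wrist"); cv2.imwrite("pics/w2.png",im[:,:,::-1])
for q in ("rod_tip","rod","rod_butt","slot_mouth"): print(q,[(np.round(r["point"],4),r["confidence"]) for r in nets.place_of(q,"wrist")[:2]])
v,u=np.mgrid[0:400:2,0:640:2]; uv=np.c_[u.ravel(),v.ravel()]; dd=d[::2,::2].ravel(); P=unproj("wrist",uv,dd,pose); g=im[::2,::2].max(2).ravel()
m=(P[:,2]<.03)&(P[:,2]>.006)&(g<90)&(dd>0)&(abs(P[:,0]-.5)<.06)&(P[:,1]>-.18)&(P[:,1]<.05)
Q=P[m]
for y in np.arange(-.16,.05,.01):
    q=Q[abs(Q[:,1]-y)<.005]
    if len(q): print(round(y,3),np.median(q,0).round(4),np.ptp(q[:,0]).round(3),len(q))
E
```

```text
time_s: 5.3
tool_pos: [0.4882, 0.0093, 0.0608]
tool_rot: [-173.1, -0.4, 102.5]
force: [1.0, -0.5, 0.1]
grip_width: 0.026
grasp_force: 0.0
time_s: 5.72
tool_pos: [0.5246, -0.1174, 0.1089]
tool_rot: [-179.7, -0.1, 102.0]
force: [-0.0, -0.0, 0.1]
grip_width: 0.035
grasp_force: 0.0
rod_tip [(array([0.4815, 0.0334, 0.0091]), 0.76)]
rod [(array([ 0.5133, -0.1179, -0.0012]), 0.89), (array([ 0.5211, -0.1496,  0.0081]), 0.68)]
rod_butt [(array([ 0.5241, -0.1529,  0.0107]), 0.82)]
slot_mouth []
-0.15 [ 0.5199 -0.147   0.0146] 0.017 23
-0.14 [ 0.5193 -0.1399  0.0154] 0.018 52
-0.13 [ 0.5173 -0.1298  0.0151] 0.018 57
-0.12 [ 0.5152 -0.1198  0.015 ] 0.018 58
-0.11 [ 0.5126 -0.1097  0.0151] 0.019 59
-0.1 [ 0.5105 -0.1     0.015 ] 0.019 65
-0.09 [ 0.5075 -0.0901  0.015 ] 0.019 61
-0.08 [ 0.5055 -0.08    0.015 ] 0.017 62
-0.07 [ 0.5036 -0.0704  0.0114] 0.014 24
-0.06 [ 0.5011 -0.0601  0.0107] 0.007 25
-0.05 [ 0.4988 -0.0494  0.011 ] 0.008 25
-0.04 [ 0.4969 -0.0397  0.0104] 0.008 29
-0.03 [ 0.4939 -0.0305  0.0107] 0.008 29
-0.02 [ 0.4909 -0.0192  0.0106] 0.007 22
-0.01 [ 0.4891 -0.01    0.0107] 0.006 22
0.0 [4.872e-01 1.000e-04 1.100e-02] 0.006 26
0.01 [0.4851 0.01   0.011 ] 0.008 31
0.02 [0.4825 0.0195 0.0107] 0.008 35
0.03 [0.4813 0.0279 0.0107] 0.007 23
```

View pics/w2.png

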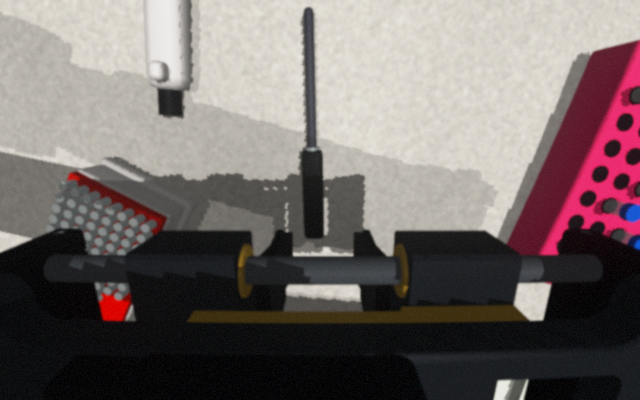

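The wrist view shows the handle at (312,150)–(315,235) and the shaft up to (308,10). It lies straight, with its axis at about 103°.

```bash
python3 - <<'E'
from h import *
go([.514,-.113,.006],[180,0,103])
E
```

```text
t [ -3.2 -10.8 102. ] w [-0.4 -0.3 -0.3] rows 2.5
```

```bash
python3 -m creep '[{"wx":0,"wy":0,"wz":-0.5,"tx":-3,"ty":-11,"tz":30,"gripper":-0.2},{"wx":0,"wy":0,"wz":-0.5,"tx":-3,"ty":-11,"tz":62,"gripper":-0.2},{"wx":0,"wy":0,"wz":-0.5,"tx":-3,"ty":-11,"tz":84,"gripper":-0.2},{"wx":0,"wy":0,"wz":-0.5,"tx":-3,"ty":-11,"tz":96,"gripper":-0.2},{"wx":0,"wy":0,"wz":-0.5,"tx":-3,"ty":-11,"tz":100,"gripper":-0.2}]' && python3 -m creep '[{"wx":0,"wy":0,"wz":0,"tx":0,"ty":0,"tz":1,"gripper":-1},{"wx":0,"wy":0,"wz":0,"tx":0,"ty":0,"tz":1,"gripper":-1},{"wx":0,"wy":0,"wz":0,"tx":0,"ty":0,"tz":1,"gripper":-1},{"wx":0,"wy":0,"wz":0,"tx":0,"ty":0,"tz":1,"gripper":-1},{"wx":0,"wy":0,"wz":0,"tx":0,"ty":0,"tz":1,"gripper":-1}]' 50 
```

```text
time_s: 6.38
tool_pos: [0.5125, -0.1128, 0.0062]
tool_rot: [-179.5, -0.4, 103.2]
force: [1.0, 1.1, 0.6]
grip_width: 0.0348
grasp_force: 0.0
time_s: 6.8
tool_pos: [0.5154, -0.1146, 0.0088]
tool_rot: [-179.8, -0.2, 103.1]
force: [-1.2, 0.8, 4.2]
grip_width: 0.0171
grasp_force: 50.0
```

```bash
python3 -m creep '[{"wx":0,"wy":0,"wz":0,"tx":0,"ty":0,"tz":-10,"gripper":-1},{"wx":0,"wy":0,"wz":0,"tx":-8,"ty":0,"tz":-30,"gripper":-1},{"wx":0,"wy":0,"wz":0,"tx":-15,"ty":0,"tz":-44,"gripper":-1},{"wx":0,"wy":0,"wz":0,"tx":-15,"ty":0,"tz":-47,"gripper":-1},{"wx":0,"wy":0,"wz":0,"tx":-15,"ty":0,"tz":-47,"gripper":-1}]'; cat > m.py <<'E'
from h import *
n=sys.argv[1]
for c in ("scene","wrist","top"):
    o=get_obs(); pose=(o["tool_pos"],o["tool_rot"])
    im,d=optics.read_camera(c)
    for q in ("rod_tip","slot_mouth","rod_butt"): print(c,q,[(np.round(r["point"],4),round(r["confidence"],2)) for r in nets.place_of(q,c)[:1]])
    v,u=np.mgrid[0:400,0:640]; uv=np.c_[u.ravel(),v.ravel()]; dd=d.ravel(); P=unproj(c,uv,dd,pose); g=im.max(2).ravel()
    if c=="scene":
        cv2.imwrite(f"pics/s{n}.png",cv2.resize(im[140:260,220:380,::-1],None,fx=5,fy=5,interpolation=cv2.INTER_CUBIC))
        E=R.from_euler('z',-11,degrees=True); L=E.apply(P-[.503,.0635,0])
        m=(dd>0)&(L[:,2]>.015)&(L[:,2]<.095)&(abs(L[:,1])<.02)&(L[:,0]>-.03)&(L[:,0]<.2)
        for a in np.arange(-.03,.2,.015):
            k=m&(abs(L[:,0]-a)<.0075)
            if k.sum(): print("wall",a.round(3),np.median(L[k],0).round(4),k.sum(),np.percentile(L[k,1],[5,95]).round(4))
    if c=="wrist":
        m=(P[:,2]<.075)&(P[:,2]>.035)&(g<90)&(dd>0)&(abs(P[:,0]-.5)<.06)&(P[:,1]>-.18)&(P[:,1]<.05)
        Q=P[m]
        for y in np.arange(-.16,.05,.015):
            q=Q[abs(Q[:,1]-y)<.004]
            if len(q): print(round(y,3),np.median(q,0).round(4),len(q))
print(get_obs()["tool_pos"],get_obs()["tool_rot"])
E
python3 m.py 2
```

```text
time_s: 7.22
tool_pos: [0.5188, -0.1299, 0.0557]
tool_rot: [-179.8, -0.2, 103.0]
force: [0.1, 0.3, -0.8]
grip_width: 0.0171
grasp_force: 50.0
scene rod_tip [(array([0.4844, 0.0171, 0.054 ]), 0.58)]
scene slot_mouth [(array([0.5087, 0.0642, 0.0548]), 0.56)]
scene rod_butt [(array([ 0.5271, -0.167 ,  0.0573]), 0.63)]
wall -0.03 [-0.026   0.006   0.0618] 37 [0.0038 0.0087]
wall -0.015 [-0.0134  0.0056  0.0624] 70 [-0.0002  0.0085]
wall 0.0 [-0.0011  0.0064  0.0475] 67 [0.0006 0.0131]
wall 0.015 [0.0171 0.0066 0.0584] 79 [-0.      0.0097]
wall 0.03 [0.0297 0.0073 0.0585] 74 [0.005  0.0096]
wall 0.045 [0.0455 0.0075 0.0574] 73 [0.0049 0.0094]
wall 0.06 [0.0602 0.0076 0.0564] 84 [0.0049 0.0095]
wall 0.075 [0.0752 0.008  0.056 ] 74 [0.006  0.0098]
wall 0.09 [0.0903 0.0079 0.0544] 83 [0.0062 0.0109]
wall 0.105 [0.1053 0.0078 0.0564] 78 [0.0055 0.0107]
wall 0.12 [0.1199 0.0083 0.0574] 79 [0.0065 0.0106]
wall 0.135 [0.1353 0.0088 0.0572] 86 [0.0061 0.0116]
wall 0.15 [0.1503 0.0088 0.0577] 77 [0.0067 0.0122]
wall 0.165 [0.165  0.0089 0.057 ] 82 [0.0067 0.0116]
wall 0.18 [0.1801 0.0092 0.056 ] 84 [0.0075 0.0114]
wall 0.195 [0.1937 0.0094 0.0541] 70 [0.0077 0.0124]
wrist rod_tip []
wrist slot_mouth []
wrist rod_butt [(array([ 0.5218, -0.163 ,  0.0548]), 0.68)]
-0.16 [ 0.5221 -0.1587  0.0594] 244
-0.145 [ 0.5241 -0.1479  0.0599] 82
-0.13 [ 0.5137 -0.1279  0.0595] 228
-0.115 [ 0.5176 -0.1151  0.06  ] 741
-0.1 [ 0.5091 -0.1     0.0596] 500
-0.085 [ 0.5064 -0.0863  0.0561] 251
-0.07 [ 0.5021 -0.0701  0.0552] 198
-0.055 [ 0.4984 -0.0549  0.0552] 191
-0.04 [ 0.4946 -0.0399  0.0551] 213
-0.025 [ 0.4913 -0.0249  0.0552] 239
-0.01 [ 0.488  -0.01    0.0554] 263
top rod_tip [(array([0.4864, 0.016 , 0.0527]), 0.61)]
top slot_mouth [(array([0.5061, 0.0703, 0.0553]), 0.98)]
top rod_butt []
[ 0.51782742 -0.1291363   0.05409519] [-179.6709838    -0.29855969  103.08678041]
```

View pics/s2.png

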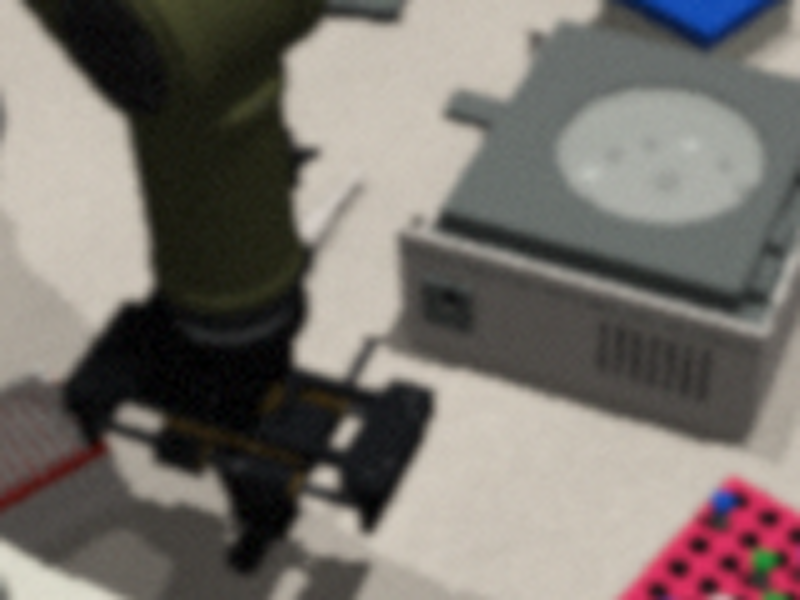

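The scene crop shows the bezel at (447,303), with the held rod's shaft at (370,360) pointing at that side. I'll measure the bezel centre on the wall.

```bash
python3 - <<'E'
from h import *
for c in ("scene",):
    im,d=optics.read_camera(c); v,u=np.mgrid[185:220,295:325]
    uv=np.c_[u.ravel(),v.ravel()]; P=unproj(c,uv,d[185:220,295:325].ravel()); g=im[185:220,295:325].mean(2).ravel()
    L=R.from_euler('z',-12,degrees=True).apply(P-[.505,.065,0])
    m=(abs(L[:,1])<.02)&(abs(L[:,0])<.05)&(L[:,2]>.02)&(L[:,2]<.09)
    b=np.median(g[m]); print("front edge x",np.percentile(L[(abs(L[:,1])<.02)&(L[:,2]>.02)&(L[:,2]<.09),0],[0,1,3]).round(4),b)
    for t in (.6,.75,.85):
        k=m&(g<b*t); print(t,k.sum(),L[k].mean(0).round(4),np.percentile(L[k][:,0],[3,97]).round(4),np.percentile(L[k][:,2],[3,97]).round(4))
    k=m&(abs(L[:,0])<.03); q=L[k]
    print("proud",[(a.round(3),np.median(q[abs(q[:,0]-a)<.003,1]).round(4)) for a in np.arange(-.028,.03,.004)])
E
```

```text
front edge x [-0.0356 -0.0345 -0.033 ] 72.33333333333333
0.6 40 [0.0012 0.0045 0.0489] [-0.0105  0.0154] [0.0395 0.063 ]
0.75 68 [0.0007 0.0035 0.0495] [-0.013   0.0162] [0.0358 0.0682]
0.85 84 [0.0004 0.0033 0.0499] [-0.0153  0.0171] [0.0331 0.0705]
proud [(np.float64(-0.028), np.float64(0.0056)), (np.float64(-0.024), np.float64(0.0059)), (np.float64(-0.02), np.float64(0.0062)), (np.float64(-0.016), np.float64(0.0008)), (np.float64(-0.012), np.float64(0.002)), (np.float64(-0.008), np.float64(0.0048)), (np.float64(-0.004), np.float64(0.0051)), (np.float64(0.0), np.float64(0.0045)), (np.float64(0.004), np.float64(0.0056)), (np.float64(0.008), np.float64(0.0045)), (np.float64(0.012), np.float64(0.0029)), (np.float64(0.016), np.float64(0.0041)), (np.float64(0.02), np.float64(0.0052)), (np.float64(0.024), np.float64(0.0061)), (np.float64(0.028), np.float64(0.0067))]
```

```bash
python3 - <<'E'
from h import *
go([.540,-.0974,.057],[180,0,102])
E
```

```text
t [25.9 28.8 -2.9] w [-0.3 -0.3  1.1] rows 0.9
```

```bash
python3 -m creep '[{"wx":-0.3,"wy":-0.3,"wz":1,"tx":0,"ty":15,"tz":-3,"gripper":-1},{"wx":-0.3,"wy":-0.3,"wz":1,"tx":8,"ty":29,"tz":-3,"gripper":-1},{"wx":-0.3,"wy":-0.3,"wz":1,"tx":20,"ty":29,"tz":-3,"gripper":-1},{"wx":-0.3,"wy":-0.3,"wz":1,"tx":26,"ty":29,"tz":-3,"gripper":-1},{"wx":-0.3,"wy":-0.3,"wz":1,"tx":26,"ty":29,"tz":-3,"gripper":-1}]'; python3 m.py 3 | grep -v wall
```

```text
time_s: 8.28
tool_pos: [0.5392, -0.095, 0.0569]
tool_rot: [-179.9, -0.1, 102.3]
force: [-0.4, 0.0, -1.4]
grip_width: 0.0171
grasp_force: 50.0
scene rod_tip [(array([0.5066, 0.0515, 0.0539]), 0.56)]
scene slot_mouth [(array([ 0.5462, -0.1323,  0.0596]), 0.63)]
scene rod_butt [(array([ 0.5468, -0.1323,  0.0609]), 0.63)]
wrist rod_tip []
wrist slot_mouth []
wrist rod_butt [(array([ 0.5457, -0.1352,  0.0569]), 0.62)]
-0.13 [ 0.5443 -0.1286  0.0635] 242
-0.115 [ 0.546  -0.1178  0.064 ] 95
-0.1 [ 0.5368 -0.0978  0.0635] 205
-0.085 [ 0.5399 -0.0851  0.0635] 680
-0.07 [ 0.5325 -0.0699  0.0633] 506
-0.055 [ 0.53   -0.0568  0.0606] 268
-0.04 [ 0.5262 -0.0399  0.0588] 205
-0.025 [ 0.5226 -0.0249  0.0586] 196
-0.01 [ 0.5194 -0.01    0.0584] 226
0.005 [0.5162 0.0052 0.0584] 242
0.02 [0.5132 0.0202 0.0583] 259
top rod_tip [(array([0.5093, 0.0468, 0.0583]), 0.46)]
top slot_mouth [(array([0.504 , 0.0658, 0.0543]), 0.88)]
top rod_butt []
[ 0.54027804 -0.09755821  0.05721549] [-1.79979789e+02  1.45065310e-02  1.02062194e+02]
```

View pics/s3.png

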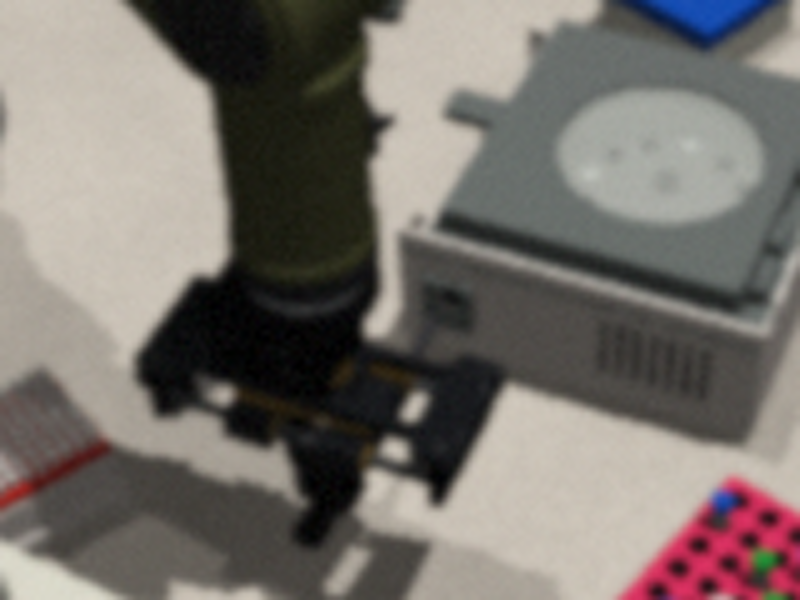

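The scene crop shows the shaft end at (430,330), leading straight at the bezel (447,303). I'll insert gently while watching the force.

```bash
python3 -m creep '[{"wx":0,"wy":0,"wz":0,"tx":8,"ty":0,"tz":0,"gripper":-1},{"wx":0,"wy":0,"wz":0,"tx":14,"ty":0,"tz":0,"gripper":-1},{"wx":0,"wy":0,"wz":0,"tx":20,"ty":0,"tz":0,"gripper":-1},{"wx":0,"wy":0,"wz":0,"tx":26,"ty":0,"tz":0,"gripper":-1},{"wx":0,"wy":0,"wz":0,"tx":32,"ty":0,"tz":0,"gripper":-1}]'; python3 -c "
from h import *;o=get_obs();print(o['force'].round(1),o['tool_pos'],o['tool_rot'],o['wrist_torque'].round(2))"
```

```text
time_s: 9.3
tool_pos: [0.5334, -0.065, 0.0572]
tool_rot: [-180.0, 0.0, 102.1]
force: [0.2, -0.2, -1.3]
grip_width: 0.0171
grasp_force: 50.0
[ 0.2 -0.2 -1.3] [ 0.53338473 -0.06498974  0.0572356 ] [-1.79978509e+02  1.32456893e-02  1.02132173e+02] [ 0.01 -0.11 -0.03]
```

Entered with no contact. Continuing.

```bash
python3 -m creep '[{"wx":0,"wy":0,"wz":0,"tx":8,"ty":0,"tz":0,"gripper":-1},{"wx":0,"wy":0,"wz":0,"tx":18,"ty":0,"tz":0,"gripper":-1},{"wx":0,"wy":0,"wz":0,"tx":28,"ty":0,"tz":0,"gripper":-1},{"wx":0,"wy":0,"wz":0,"tx":38,"ty":0,"tz":0,"gripper":-1},{"wx":0,"wy":0,"wz":0,"tx":44,"ty":0,"tz":0,"gripper":-1}]' && python3 -m creep '[{"wx":0,"wy":0,"wz":0,"tx":3,"ty":0,"tz":0,"gripper":-1},{"wx":0,"wy":0,"wz":0,"tx":6,"ty":0,"tz":0,"gripper":-1},{"wx":0,"wy":0,"wz":0,"tx":8,"ty":0,"tz":0,"gripper":-1},{"wx":0,"wy":0,"wz":0,"tx":9,"ty":0,"tz":0,"gripper":-1},{"wx":0,"wy":0,"wz":0,"tx":9,"ty":0,"tz":0,"gripper":-1}]'
```

```text
time_s: 9.72
tool_pos: [0.5239, -0.021, 0.0572]
tool_rot: [-180.0, -0.0, 102.2]
force: [0.6, -0.1, -0.7]
grip_width: 0.017
grasp_force: 50.0
time_s: 10.13
tool_pos: [0.5232, -0.0179, 0.0575]
tool_rot: [-180.0, 0.3, 102.0]
force: [0.8, -5.4, -0.6]
grip_width: 0.0171
grasp_force: 50.0
```

```bash
python3 -m creep '[{"wx":0,"wy":0,"wz":0,"tx":2,"ty":0,"tz":0,"gripper":-1},{"wx":0,"wy":0,"wz":0,"tx":4,"ty":0,"tz":0,"gripper":-1},{"wx":0,"wy":0,"wz":0,"tx":5,"ty":0,"tz":0,"gripper":-1},{"wx":0,"wy":0,"wz":0,"tx":5,"ty":0,"tz":0,"gripper":-1},{"wx":0,"wy":0,"wz":0,"tx":5,"ty":0,"tz":0,"gripper":-1}]'; python3 - <<'E'
from h import *
for c in ("top","scene"):
    optics.read_camera(c); print(c,[(np.round(r["point"],4),round(r["confidence"],2)) for r in nets.place_of("lid_lip",c)[:2]])
E
```

```text
time_s: 10.55
tool_pos: [0.5222, -0.0139, 0.0575]
tool_rot: [-180.0, 0.3, 101.9]
force: [1.9, -7.0, -0.1]
grip_width: 0.0171
grasp_force: 50.0
top [(array([0.4504, 0.1769, 0.1179]), 0.59)]
scene [(array([0.4457, 0.1755, 0.1208]), 0.68)]
```

```bash
python3 -m creep '[{"wx":0,"wy":0,"wz":0,"tx":1,"ty":0,"tz":0,"gripper":-1},{"wx":0,"wy":0,"wz":0,"tx":2,"ty":0,"tz":0,"gripper":-1},{"wx":0,"wy":0,"wz":0,"tx":3,"ty":0,"tz":0,"gripper":-1},{"wx":0,"wy":0,"wz":0,"tx":3,"ty":0,"tz":0,"gripper":-1},{"wx":0,"wy":0,"wz":0,"tx":3,"ty":0,"tz":0,"gripper":-1}]'; python3 - <<'E'
from h import *
for c in ("top","scene"):
    im,d=optics.read_camera(c); print(c,[(np.round(r["point"],4),round(r["confidence"],2)) for r in nets.place_of("lid_lip",c)[:2]])
v,u=np.mgrid[150:190,300:345]
P=unproj("scene",np.c_[u.ravel(),v.ravel()],d[150:190,300:345].ravel()); L=R.from_euler('z',-12,degrees=True).apply(P-[.448,.177,0])
for a in (0,.03,.05,.08):
    k=(abs(L[:,0]-a)<.008)&(abs(L[:,1])<.012); print(a,np.percentile(L[k,2],[50,90]).round(4) if k.any() else None)
E
```

```text
time_s: 11.17
tool_pos: [0.5215, -0.0101, 0.0574]
tool_rot: [-180.0, 0.2, 101.9]
force: [1.6, -6.2, -0.0]
grip_width: 0.0176
grasp_force: 50.0
top [(array([0.4523, 0.1767, 0.1411]), 0.73)]
scene [(array([0.4472, 0.1782, 0.1461]), 0.88)]
0 [0.1505 0.152 ]
0.03 [0.1498 0.1507]
0.05 [0.1471 0.1486]
0.08 [0.1401 0.1425]
```

The lid is ajar, with the lip at about 0.146 m. I'll withdraw the rod and lay it down.

```bash
python3 -m creep '[{"wx":0,"wy":0,"wz":0,"tx":-10,"ty":0,"tz":0,"gripper":-1},{"wx":0,"wy":0,"wz":0,"tx":-32,"ty":0,"tz":0,"gripper":-1},{"wx":0,"wy":0,"wz":0,"tx":-60,"ty":0,"tz":0,"gripper":-1},{"wx":0,"wy":0,"wz":0,"tx":-88,"ty":0,"tz":0,"gripper":-1},{"wx":0,"wy":0,"wz":0,"tx":-108,"ty":0,"tz":0,"gripper":-1}]' && python3 -m creep '[{"wx":0,"wy":0,"wz":0,"tx":-3,"ty":0,"tz":12,"gripper":-1},{"wx":0,"wy":0,"wz":0,"tx":-3,"ty":0,"tz":28,"gripper":-1},{"wx":0,"wy":0,"wz":0,"tx":-3,"ty":0,"tz":38,"gripper":-1},{"wx":0,"wy":0,"wz":0,"tx":-3,"ty":0,"tz":43,"gripper":-1},{"wx":0,"wy":0,"wz":0,"tx":-3,"ty":0,"tz":45,"gripper":-1}]'; python3 -c "
from h import *;o=get_obs();print(o['force'].round(1),o['tool_pos'],o['tool_rot'],o['wrist_torque'].round(2))"
```

```text
time_s: 11.78
tool_pos: [0.5437, -0.1152, 0.0571]
tool_rot: [-180.0, 0.0, 101.9]
force: [-0.4, -0.7, -0.5]
grip_width: 0.0172
grasp_force: 50.0
time_s: 12.2
tool_pos: [0.543, -0.1138, 0.0108]
tool_rot: [-179.9, -0.1, 102.1]
force: [0.0, 0.1, -0.7]
grip_width: 0.0174
grasp_force: 50.0
[ 0.   0.1 -0.7] [ 0.54300708 -0.11381474  0.01082174] [-1.79864214e+02 -9.37893375e-02  1.02143867e+02] [ 0.04 -0.07 -0.02]
```

```bash
python3 -m creep '[{"wx":0,"wy":0,"wz":0,"tx":0,"ty":0,"tz":1,"gripper":-1},{"wx":0,"wy":0,"wz":0,"tx":0,"ty":0,"tz":2,"gripper":-1},{"wx":0,"wy":0,"wz":0,"tx":0,"ty":0,"tz":2,"gripper":-1},{"wx":0,"wy":0,"wz":0,"tx":0,"ty":0,"tz":2,"gripper":-0.6},{"wx":0,"wy":0,"wz":0,"tx":0,"ty":0,"tz":2,"gripper":-0.3}]' && python3 -m creep '[{"wx":0,"wy":0,"wz":0,"tx":0,"ty":0,"tz":2,"gripper":-0.1},{"wx":0,"wy":0,"wz":0,"tx":0,"ty":0,"tz":2,"gripper":-0.1},{"wx":0,"wy":0,"wz":0,"tx":0,"ty":0,"tz":-15,"gripper":-0.1},{"wx":0,"wy":0,"wz":0,"tx":0,"ty":0,"tz":-50,"gripper":-0.1},{"wx":0,"wy":0,"wz":0,"tx":0,"ty":0,"tz":-90,"gripper":-0.1}]'; python3 - <<'E'
from h import *
optics.read_camera("top")
for q in ("rod","rod_tip","rod_butt","lid_lip","lid_hinge"): print(q,[(np.round(r["point"],4),round(r["confidence"],2)) for r in nets.place_of(q,"top")[:1]])
go([.45,.177,.23],[180,0,12]); go([.45,.177,.23],[180,0,-168])
print(get_obs()["qpos"])
E
```

```text
time_s: 12.62
tool_pos: [0.5445, -0.115, 0.0108]
tool_rot: [180.0, 0.0, 102.1]
force: [-0.2, -1.2, 0.2]
grip_width: 0.0198
grasp_force: 0.0
time_s: 13.03
tool_pos: [0.542, -0.1145, 0.0992]
tool_rot: [-179.7, -0.2, 102.1]
force: [1.6, -0.5, 0.7]
grip_width: 0.0386
grasp_force: 0.0
rod [(array([ 0.5455, -0.1112, -0.0033]), 0.43)]
rod_tip [(array([0.5172, 0.0299, 0.0094]), 0.74)]
rod_butt [(array([0.5177, 0.0298, 0.0081]), 0.42)]
lid_lip [(array([0.4511, 0.1757, 0.1479]), 0.67)]
lid_hinge [(array([0.6681, 0.2217, 0.1188]), 0.9)]
t [ 305.1  -30.3 -130.6] w [-0.1  0.1 90.1] rows 12.6
t [ 305.1  -30.3 -130.6] w [ -0.1  -0.1 -89.9] rows 12.6
[ 38.01604376  15.25385149 -32.76931296 104.17875652   9.19449933
  63.31129825  14.07791381]
```

Rod is down. Next I'll turn to yaw -168, so the closing axis runs along the hinge, and go above the lip.

```bash
python3 -m creep '[{"wx":0,"wy":0,"wz":-7,"tx":0,"ty":0,"tz":-40,"gripper":0.1},{"wx":0,"wy":0,"wz":-14,"tx":8,"ty":0,"tz":-78,"gripper":0.1},{"wx":0,"wy":0,"wz":-21,"tx":25,"ty":-2,"tz":-112,"gripper":0.1},{"wx":0,"wy":0,"wz":-28,"tx":60,"ty":-4,"tz":-130,"gripper":0.1},{"wx":0,"wy":0,"wz":-35,"tx":100,"ty":-7,"tz":-135,"gripper":0.1}]'; python3 - <<'E'
from h import *
go([.44,.175,.23],[180,0,-168])
E
```

```text
time_s: 13.75
tool_pos: [0.5177, -0.0197, 0.2374]
tool_rot: [179.9, 0.2, 137.2]
force: [1.9, 0.5, -1.4]
grip_width: 0.0474
grasp_force: 0.0
t [189.3  89.9   7.1] w [  0.    0.2 -54.8] rows 7.7
```

```bash
python3 -m creep '[{"wx":0,"wy":0,"wz":-7,"tx":25,"ty":12,"tz":0,"gripper":0.1},{"wx":0,"wy":0,"wz":-14,"tx":50,"ty":24,"tz":0,"gripper":0.1},{"wx":0,"wy":0,"wz":-21,"tx":75,"ty":36,"tz":0,"gripper":0.1},{"wx":0,"wy":0,"wz":-28,"tx":100,"ty":48,"tz":0,"gripper":0.1},{"wx":0,"wy":0,"wz":-35,"tx":125,"ty":60,"tz":0,"gripper":0.1}]'; python3 - <<'E'
from h import *
go([.44,.175,.23],[180,0,-168]); print(get_obs()["qpos"])
E
```

```text
time_s: 14.17
tool_pos: [0.4642, 0.1113, 0.2337]
tool_rot: [-180.0, -0.2, 172.4]
force: [1.4, -0.2, -0.4]
grip_width: 0.0479
grasp_force: 0.0
t [32.4 60.   3.7] w [ -0.   -0.2 -19.6] rows 2.7
[ 32.88162074  -1.86401079 -47.9096716  104.19972215  -1.44070736
  77.22592235  67.72057089]
```

```bash
python3 -m creep '[{"wx":0,"wy":0,"wz":-6,"tx":10,"ty":18,"tz":0,"gripper":0.1},{"wx":0,"wy":0,"wz":-12,"tx":20,"ty":36,"tz":0,"gripper":0.1},{"wx":0,"wy":0,"wz":-18,"tx":30,"ty":54,"tz":2,"gripper":0.1},{"wx":0,"wy":0,"wz":-19.5,"tx":32,"ty":60,"tz":3,"gripper":0.1},{"wx":0,"wy":0,"wz":-19.5,"tx":32,"ty":60,"tz":3,"gripper":0.1}]'; python3 - <<'E'
from h import *
o=get_obs(); pose=(o["tool_pos"],o["tool_rot"]); print(pose,o["qpos"])
im,d=optics.read_camera("wrist"); cv2.imwrite("pics/w4.png",im[:,:,::-1])
print([(np.round(r["point"],4),round(r["confidence"],2)) for r in nets.place_of("lid_lip","wrist")[:1]])
v,u=np.mgrid[0:400,0:640]; P=unproj("wrist",np.c_[u.ravel(),v.ravel()],d.ravel(),pose); L=R.from_euler('z',-12,degrees=True).apply(P-[.45,.177,0])
m=(P[:,2]>.13)&(P[:,2]<.165)&(d.ravel()>0)&(L[:,0]<.02)&(L[:,0]>-.03)&(abs(L[:,1])<.03); Q=L[m]
if len(Q): print(len(Q),Q.min(0),Q.max(0),np.median(Q,0))
E
```

```text
time_s: 14.58
tool_pos: [0.4411, 0.1756, 0.2311]
tool_rot: [180.0, -0.1, -168.3]
force: [0.4, -0.8, -0.1]
grip_width: 0.0479
grasp_force: 0.0
(array([0.44109462, 0.17560633, 0.23106964]), array([ 1.79991953e+02, -1.31909714e-01, -1.68284192e+02])) [ 28.73788256  -2.31235973 -51.59811698 104.68132343  -1.8946761
  76.89040207  79.31225811]
[(array([0.4458, 0.1761, 0.1448]), 0.87)]
1202 [-0.01453673 -0.01344036  0.14540026] [0.01999354 0.0123898  0.15452287] [ 0.00128976 -0.00044599  0.150822  ]
```

View pics/w4.png

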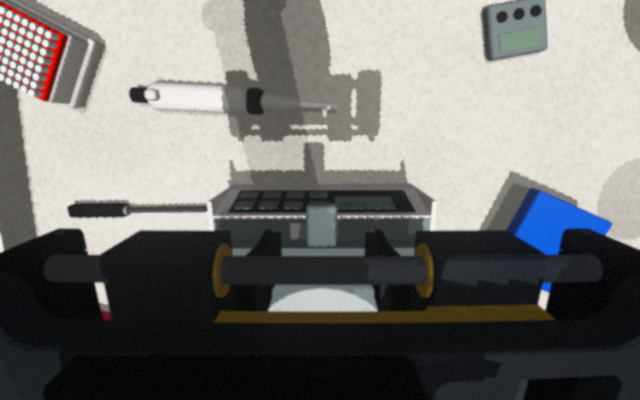

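The wrist view shows the tongue at (307–336, 203–245), midway between the fingers at (265,265) and (378,265), and the rod lying flat at left. I'll descend onto the lip.

```bash
python3 - <<'E'
from h import *
go([.446,.1757,.134],[180,0,-168])
E
```

```text
t [-4.2  2.  97.5] w [-0.  -0.1 -0.6] rows 2.3
```

```bash
python3 -m creep '[{"wx":0,"wy":0,"wz":-0.5,"tx":-4,"ty":1.5,"tz":30,"gripper":0.1},{"wx":0,"wy":0,"wz":-0.5,"tx":-4,"ty":1.5,"tz":62,"gripper":0.1},{"wx":0,"wy":0,"wz":-0.5,"tx":-4,"ty":1.5,"tz":84,"gripper":0.1},{"wx":0,"wy":0,"wz":-0.5,"tx":-4,"ty":1.5,"tz":95,"gripper":0.1},{"wx":0,"wy":0,"wz":-0.5,"tx":-4,"ty":1.5,"tz":97,"gripper":0.1}]' && python3 -m creep '[{"wx":0,"wy":0,"wz":0,"tx":0,"ty":0,"tz":0,"gripper":-0.7},{"wx":0,"wy":0,"wz":0,"tx":0,"ty":0,"tz":0,"gripper":-0.7},{"wx":0,"wy":0,"wz":0,"tx":0,"ty":0,"tz":0,"gripper":-0.7},{"wx":0,"wy":0,"wz":0,"tx":0,"ty":0,"tz":0,"gripper":-0.7},{"wx":0,"wy":0,"wz":0,"tx":0,"ty":0,"tz":0,"gripper":-0.7}]' 20; python3 - <<'E'
from h import *
o=get_obs(); A=Rot(o["tool_rot"]); print(o["tool_pos"])
f=lambda t:np.array([-(.221*np.cos(t)-.008*np.sin(t))*np.cos(np.radians(12)),-(.221*np.cos(t)-.008*np.sin(t))*np.sin(np.radians(12)),.221*np.sin(t)+.008*np.cos(t)])
for t in np.arange(.14,1.32,.05): print(t.round(2),(A.inv().apply(f(t)-f(.138))*1000).round(0))
E
```

```text
time_s: 15.1
tool_pos: [0.4448, 0.1746, 0.1329]
tool_rot: [180.0, -0.3, -168.1]
force: [0.0, -0.4, -0.7]
grip_width: 0.0482
grasp_force: 0.0
time_s: 15.52
tool_pos: [0.447, 0.1756, 0.1364]
tool_rot: [-179.9, 0.1, -168.0]
force: [-0.1, -3.4, 3.8]
grip_width: 0.0257
grasp_force: 20.0
[0.44703147 0.17561244 0.13636269]
0.14 [-0. -0. -0.]
0.19 [ -2.  -0. -11.]
0.24 [ -5.  -0. -22.]
0.29 [ -8.  -0. -33.]
0.34 [-12.  -0. -43.]
0.39 [-17.  -0. -53.]
0.44 [-21.  -0. -63.]
0.49 [-27.  -0. -73.]
0.54 [-33.  -0. -82.]
0.59 [-39.  -0. -91.]
0.64 [ -45.   -0. -100.]
0.69 [ -53.   -0. -108.]
0.74 [ -60.   -0. -116.]
0.79 [ -68.   -0. -124.]
0.84 [ -76.   -0. -131.]
0.89 [ -85.   -0. -138.]
0.94 [ -94.   -0. -145.]
0.99 [-104.   -0. -151.]
1.04 [-113.   -0. -156.]
1.09 [-123.   -0. -161.]
1.14 [-133.   -1. -166.]
1.19 [-143.   -1. -170.]
1.24 [-154.   -1. -173.]
1.29 [-165.   -1. -176.]
```

```bash
python3 -m creep '[{"wx":0,"wy":0,"wz":0,"tx":-2,"ty":0,"tz":-11,"gripper":-0.7},{"wx":0,"wy":0,"wz":0,"tx":-5,"ty":0,"tz":-22,"gripper":-0.7},{"wx":0,"wy":0,"wz":0,"tx":-8,"ty":0,"tz":-33,"gripper":-0.7},{"wx":0,"wy":0,"wz":0,"tx":-12,"ty":0,"tz":-43,"gripper":-0.7},{"wx":0,"wy":0,"wz":0,"tx":-17,"ty":0,"tz":-53,"gripper":-0.7}]' && python3 -m creep '[{"wx":0,"wy":0,"wz":0,"tx":-4,"ty":0,"tz":-10,"gripper":-0.7},{"wx":0,"wy":0,"wz":0,"tx":-10,"ty":0,"tz":-20,"gripper":-0.7},{"wx":0,"wy":0,"wz":0,"tx":-16,"ty":0,"tz":-29,"gripper":-0.7},{"wx":0,"wy":0,"wz":0,"tx":-22,"ty":0,"tz":-38,"gripper":-0.7},{"wx":0,"wy":0,"wz":0,"tx":-28,"ty":0,"tz":-47,"gripper":-0.7}]'; python3 -c "
from h import *;o=get_obs();print(o['tool_pos'],o['force'],o['qpos'])
im,d=optics.read_camera('scene')
print(nets.place_of('lid_lip','scene')[:1])"
```

```text
time_s: 15.93
tool_pos: [0.4623, 0.1789, 0.1888]
tool_rot: [-179.9, -0.1, -168.0]
force: [0.6, -4.9, -3.6]
grip_width: 0.0257
grasp_force: 20.0
time_s: 16.35
tool_pos: [0.4897, 0.1846, 0.2354]
tool_rot: [-179.9, -0.2, -168.0]
force: [3.3, -3.6, -5.6]
grip_width: 0.0257
grasp_force: 20.0
[0.48973049 0.1846456  0.23535558] [ 3.30404701 -3.62429382 -5.56214365] [ 26.06718026   6.6629529  -52.80894922  98.29301982   5.48662217
  77.90952989  74.29953877]
[{'point': [0.4913, 0.1863, 0.2475], 'confidence': 0.93}]
```

```bash
python3 -m creep '[{"wx":0,"wy":0,"wz":0,"tx":-8,"ty":0,"tz":-8,"gripper":-0.7},{"wx":0,"wy":0,"wz":0,"tx":-15,"ty":0,"tz":-16,"gripper":-0.7},{"wx":0,"wy":0,"wz":0,"tx":-31,"ty":0,"tz":-31,"gripper":-0.7},{"wx":0,"wy":0,"wz":0,"tx":-49,"ty":0,"tz":-45,"gripper":-0.7},{"wx":0,"wy":0,"wz":0,"tx":-68,"ty":0,"tz":-56,"gripper":-0.7}]' && python3 -m creep '[{"wx":0,"wy":0,"wz":0,"tx":-10,"ty":0,"tz":-5,"gripper":-0.7},{"wx":0,"wy":0,"wz":0,"tx":-20,"ty":0,"tz":-10,"gripper":-0.7},{"wx":0,"wy":0,"wz":0,"tx":-30,"ty":0,"tz":-14,"gripper":-0.7},{"wx":0,"wy":0,"wz":0,"tx":-38,"ty":0,"tz":-16,"gripper":-0.7},{"wx":0,"wy":0,"wz":0,"tx":-38,"ty":0,"tz":-16,"gripper":-0.7}]'; python3 -c "
from h import *;o=get_obs();print(o['tool_pos'],o['force'],o['qpos'])
im,d=optics.read_camera('scene')
print(nets.place_of('lid_lip','scene')[:1])"
```

```text
time_s: 16.87
tool_pos: [0.5557, 0.1985, 0.292]
tool_rot: [-179.8, -0.3, -168.0]
force: [-3.1, -6.2, 1.1]
grip_width: 0.0255
grasp_force: 20.0
time_s: 17.28
tool_pos: [0.5946, 0.2067, 0.3089]
tool_rot: [-179.9, -0.1, -168.0]
force: [-0.2, -6.7, 5.1]
grip_width: 0.0254
grasp_force: 20.0
[0.59460544 0.20674642 0.3088569 ] [-0.20780453 -6.73242395  5.06748791] [ 16.30580228  21.27437404 -51.05127322  76.81505793  16.44204248
  89.54477035  69.04599066]
[{'point': [0.5938, 0.2066, 0.3179], 'confidence': 0.8}]
```

Lid at about 1.2 rad. I'll release it and back off straight up.

```bash
python3 -m creep '[{"wx":0,"wy":0,"wz":0,"tx":0,"ty":0,"tz":0,"gripper":-0.3},{"wx":0,"wy":0,"wz":0,"tx":0,"ty":0,"tz":0,"gripper":0.1},{"wx":0,"wy":0,"wz":0,"tx":0,"ty":0,"tz":0,"gripper":0.1},{"wx":0,"wy":0,"wz":0,"tx":0,"ty":0,"tz":-3,"gripper":0.1},{"wx":0,"wy":0,"wz":0,"tx":0,"ty":0,"tz":-20,"gripper":0.1}]' && python3 -m creep '[{"wx":0,"wy":0,"wz":0,"tx":4,"ty":0,"tz":-30,"gripper":0.1},{"wx":0,"wy":0,"wz":0,"tx":20,"ty":0,"tz":-55,"gripper":0.1},{"wx":0,"wy":0,"wz":0,"tx":50,"ty":0,"tz":-60,"gripper":0.1},{"wx":0,"wy":0,"wz":0,"tx":80,"ty":0,"tz":-60,"gripper":0.1},{"wx":0,"wy":0,"wz":0,"tx":110,"ty":0,"tz":-60,"gripper":0.1}]' && python3 -m creep '[{"wx":0,"wy":0,"wz":0,"tx":8,"ty":0,"tz":0,"gripper":0.1},{"wx":0,"wy":0,"wz":0,"tx":8,"ty":0,"tz":0,"gripper":0.1},{"wx":0,"wy":0,"wz":0,"tx":8,"ty":0,"tz":0,"gripper":0.1},{"wx":0,"wy":0,"wz":0,"tx":8,"ty":0,"tz":0,"gripper":0.1}]'; python3 - <<'E'
from h import *
for c in ("scene","top"):
    im,d=optics.read_camera(c)
    for q in ("lid_lip","rod","rod_tip","rod_butt"): print(c,q,[(np.round(r["point"],4),round(r["confidence"],2)) for r in nets.place_of(q,c)[:1]])
    if c=="scene": cv2.imwrite("pics/s9.png",im[:,:,::-1])
E
```

```text
time_s: 17.8
tool_pos: [0.592, 0.2086, 0.3247]
tool_rot: [180.0, -0.3, -167.8]
force: [0.5, -0.4, -0.8]
grip_width: 0.0456
grasp_force: 0.0
time_s: 18.22
tool_pos: [0.4846, 0.1868, 0.3875]
tool_rot: [179.9, -0.0, -167.8]
force: [-1.1, -0.8, 1.3]
grip_width: 0.0481
grasp_force: 0.0
time_s: 18.55
tool_pos: [0.4787, 0.1837, 0.3872]
tool_rot: [180.0, -0.0, -167.9]
force: [1.0, 0.5, -0.2]
grip_width: 0.048
grasp_force: 0.0
scene lid_lip [(array([0.594 , 0.2077, 0.3208]), 0.78)]
scene rod [(array([ 0.5409, -0.1108,  0.0053]), 0.64)]
scene rod_tip [(array([0.5108, 0.0282, 0.0054]), 0.48)]
scene rod_butt [(array([ 0.5529, -0.1496,  0.0124]), 0.46)]
top lid_lip [(array([0.5946, 0.2067, 0.3198]), 0.72)]
top rod [(array([ 0.544 , -0.1119, -0.0006]), 0.6)]
top rod_tip [(array([0.5161, 0.0259, 0.0099]), 0.79)]
top rod_butt [(array([ 0.5541, -0.1541,  0.0106]), 0.87)]
```

View pics/s9.png

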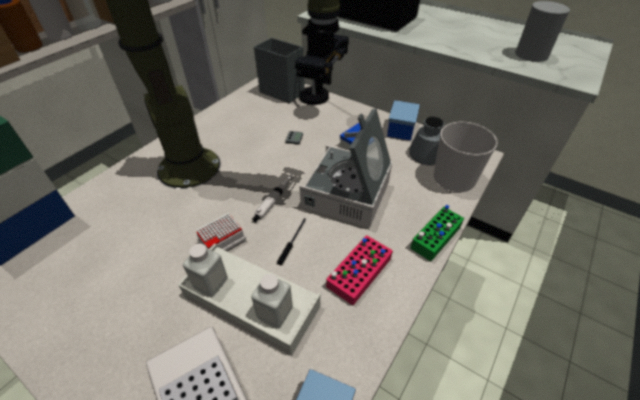

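The lid stands open at (372,160), the rod lies flat at (290,242), the bystanders haven't moved, and the arm is clear.

```bash
python3 -c "
from cell import env;print(env.sign_off())"
```

```text
the job is handed in; nothing more can be done
None
```

The job is handed in: the latch was released with the rod, the lid stands open at about 1.2 rad, and the rod lies flat on the bench with the other items in place. However, early on the fingertips hit the bench and the wrist force read 123 N, above the 120 N limit, so the run may be judged a failure; the sign-off returned no verdict.

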